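# Plug the wide circuit card into its card frame

### The arm

A 7-joint arm with a two-finger parallel gripper is mounted at the origin on the work surface. World frame = base frame: x ahead of the robot, y to its left, z up, the work surface at z = 0. Lengths are in m, angles in rad, forces in N, time in s.
With the tool pointing down it reaches from about 0.4 to 0.85 m from the base axis. Payload 4.5 kg.
Tool frame: the origin (TCP) lies between the finger pads; the fingertips stand 11 mm ahead of it and the grasp point (between the pads) lies 8 mm behind it (r.tip_reach is the distance from the TCP to the fingertips, in m); x points along the fingers, y is the direction in which the jaws open and shut, and the axes are right-handed (so a half turn about x gives the same grasp; the last joint's range is limited). The gripper opens to 88 mm and grips with 3 to 60 N. Pads are 18 mm wide; open, the fingers measure 123 mm over their backs; the gripper's body (75 mm by 187 mm) begins 45 mm behind the grasp point.
Start: joints at [1.355, 0.689, -0.195, 1.565, 0.157, 0.902, -0.215], TCP at [0.155, -0.606, 0.25] pointing down, gripper open.
Joint ranges: [-3.01, 3.01], [-0.46, 2.08], [-1.47, 1.51], [0.13, 2.56], [-1, 4.14], [0.04, 2.09], [-2.66, 2.66]. Speed limits (rad/s): [2.57, 2.57, 3.14, 3.14, 3.14, 3.14, 3.14].

### API

Orientations are given as a unit quaternion [x, y, z, w].
In Python, from plant import r gives the robot as it stands.
- The arm moves only by the tool drive_tool, never from a script. Its argument "deltas" is a list of rows, each a list of 3 entries, a list of its own where there are three numbers: the turn, a rotation vector about the tool's x, y, z in degrees, then the shift along the tool's x, y, z in cm, then the finger opening in cm, from 0 to 8.81. A call has 1 to 12 rows; each row shifts and turns the commanded pose from where the row before left it, along the tool's axes as they then stand; what a row does not reach is not made up. A row lasts 1/12 s, in which the tool goes at most 41.7 mm and 7.16 degrees, less where a joint would pass 70% of its speed; a pose out of reach is approached as far as the arm can. A call is refused whole if a number of a shift passes 4.17 or a number of a turn 7.16, either way. A call with a gripper value outside its range is refused whole. The fingers move at their own pace and stop on an object; "force" is the grip in N (left out, the last holds). Time passes only in rows, so rows that do not move let the fingers close. It gives the time, the measured TCP pose, the force and the opening at its end, in the units of the state.
- r.get_state(): the state, without advancing time (a new reading comes with each control period).
- r.snapshot(name): name is "side" or "top"; returns a dict with "color" (480x640x3 uint8, red, green, blue), "fov_y" (degrees; the focal length in pixels is half the picture's height over the tangent of half this angle, whatever the lens; pixels are square), "cx", "cy" (the principal point, pixels), "extrinsics" (4x4, takes a point from world to camera coordinates). Camera axes: x right, y up, looking along -z (the intrinsics and any distortion apply to the point x, -y, -z); pixel columns grow to the right and rows downward; lengths in m; the calibration is good to about 2 mm. A picture is of the moment at which its call begins. There is no depth.
- r.finish_job(): hands the job in, once; it reports no verdict.
The state is a dict: "clock": time; "q": joint angles; "qd": joint speeds; "joint_torque": joint torques, N m; "tool_pos": TCP position; "eef_rot": TCP orientation; "contact_force": force on the tool from outside, world axes, zero at the start; "moment": the same for the moment, N m; "opening": opening from 0.0 (shut) to 1.0 (fully open).
Only numpy, scipy, OpenCV 4.12 (cv2) and the standard library are available. Lean on these libraries where they do the work, as an engineer would, in place of code of your own. Each camera call takes 0.05 s, during which the arm holds its last target. There are 200 camera calls.

### The job

Take the wide circuit card out of its orange stand by the grip bar on its top edge and slide it straight down, either way round, between the guides of the wide card frame, until it sits fully home on the frame's base. Lower it gently, do not let it drop down the guides, and let go of it once it is seated. Leave the small card where it stands; the small frame stays empty.

Things in the scene. Friction and masses are not known exactly. Their poses are not given: they have to be found in the camera images.
- card_wide: The wide circuit card upright in a fixed orange stand (slot walls to 36 mm above bench; lifts straight out). Dark green board 100 wide, 80 tall, 4 mm thick; grey grip bar centred on its top edge, 60 long, 12 thick, from 78 to 102 mm above the bottom edge. About 90 g. Origin: middle of bottom edge; x = thickness, y = width, z up.
- card_small: The small circuit card upright in a fixed orange stand (slot walls to 36 mm above bench; lifts straight out). Dark green board 60 wide, 80 tall, 4 mm thick; grey grip bar centred on its top edge, 40 long, 12 thick, from 78 to 102 mm above the bottom edge. About 60 g. Origin: middle of bottom edge; x = thickness, y = width, z up. Leave alone.
- frame_wide: Wide card frame, fixed: two facing upright grey card guides, open-topped, on an aluminium base; only it fits the wide card. Origin: underside centre, on bench; y along slot, x across, z up. Base 80 (x) by 144 mm, 8 thick: card seats 8 mm above origin. Slot 11 wide, ends 108 apart; open between guides for the middle 80 mm. Guides straight to 70 mm high, then flare to a 131 by 34 mm mouth at 95.
- frame_small: Small card frame, fixed: like the wide one but narrower, too narrow for the wide card. Origin: underside centre, on bench; y along slot, x across, z up. Base 80 (x) by 104 mm, 8 thick: card seats 8 mm above origin. Slot 11 wide, ends 68 apart; open between guides for the middle 40 mm. Guides straight to 70 mm high, then flare to a 91 by 34 mm mouth at 95.
Mind the look-alikes: they are no part of the job. What is shaped like the frame_wide but turquoise is not meant.

How it is judged:
At the end, for the whole second after the job is handed in: The wide card stands in the wide frame, released and at rest: bottom edge within 5 mm of the frame's base, centred within 12 mm, along the slot and upright within 10 degrees. The small card is within 30 mm of where it started (z of card_wide in the frame of frame_wide between 0.003 and 0.013 m and horizontal distance between card_wide and frame_wide below 0.012 m and angle between the y axis of card_wide and the y axis of frame_wide, either way round below 0.175 rad and angle between card_wide's own z axis and vertical below 0.175 rad and linear speed of card_wide below 0.02 m/s and distance of card_small from where it was at the start of the episode below 0.03 m); the robot touches nothing.
It fails at once if the small card is moved more than 30 mm (distance of card_small from where it was at the start of the episode above 0.03 m).
It fails at once if the wide card is let drop down the guides (faster than 0.7 m/s inside the frame) (z of card_wide in the frame of frame_wide below 0.09 m and horizontal distance between card_wide and frame_wide below 0.03 m and linear speed of card_wide above 0.7 m/s).
It also fails if it takes over 38 s, if anything falls off the work surface, if the arm or the gripper's body presses on something with over 40 N, if the wrist force passes 120 N, or if a joint passes its speed limit or range.

## Working session

There is one attempt and no reset: what is moved stays moved. The work goes in short steps, Python scripts to look and compute and a tool call to move; the robot and the scene stay as the last step left them, time stands still between calls to the robot, and variables do not carry over. Pictures are saved under pics/ and viewed, about 8 in all and at most 12, crops included, and the job is handed in when it is done.

Besides the shell and the picture viewer there is one more tool, called after "Emit:" as name(argument=value, ...) on one line, values as JSON. drive_tool: Moves the arm, as the interface text tells. Its arguments: {"type":"object","properties":{"deltas":{"type":"array","items":{"type":"array"}},"force":{"type":"number"}},"required":["deltas"]}

```bash
mkdir -p pics; python3 - <<'E'
from plant import r
import cv2, json, numpy as np
s=r.get_state(); print({k:np.round(v,3).tolist() for k,v in s.items()})
for n in("side","top"):
    d=r.snapshot(n); cv2.imwrite(f"pics/{n}0.png",d["color"][:,:,::-1])
    print(n,[(k,np.round(v,4).tolist()) for k,v in d.items() if k!="color"])
    json.dump({k:np.array(v).tolist() for k,v in d.items() if k!="color"},open(n+".json","w"))
E
```

```text
{'clock': 0.0, 'q': [1.355, 0.69, -0.195, 1.566, 0.157, 0.903, -0.215], 'qd': [-0.001, 0.0, -0.003, -0.002, -0.0, -0.0, 0.001], 'joint_torque': [-0.001, -52.758, -1.267, -15.343, -0.053, 0.006, 0.0], 'tool_pos': [0.154, -0.605, 0.249], 'eef_rot': [-0.701, -0.089, 0.702, -0.087], 'contact_force': [0.601, -0.614, -0.625], 'moment': [0.104, -0.044, -0.023], 'opening': 0.998}
side [('fov_y', 45.1294), ('cx', 310.4408), ('cy', 244.2227), ('extrinsics', [[-0.8645, -0.5024, -0.0171, 0.3305], [0.3291, -0.5914, 0.7361, -0.1409], [-0.3799, 0.6307, 0.6766, -1.1403], [0.0, 0.0, 0.0, 1.0]])]
top [('fov_y', 43.6312), ('cx', 321.7932), ('cy', 232.7529), ('extrinsics', [[0.0273, -0.9995, 0.0181, -0.0046], [0.982, 0.0302, 0.1864, -0.3995], [-0.1869, 0.0127, 0.9823, -1.2319], [0.0, 0.0, 0.0, 1.0]])]
```

View pics/side0.png

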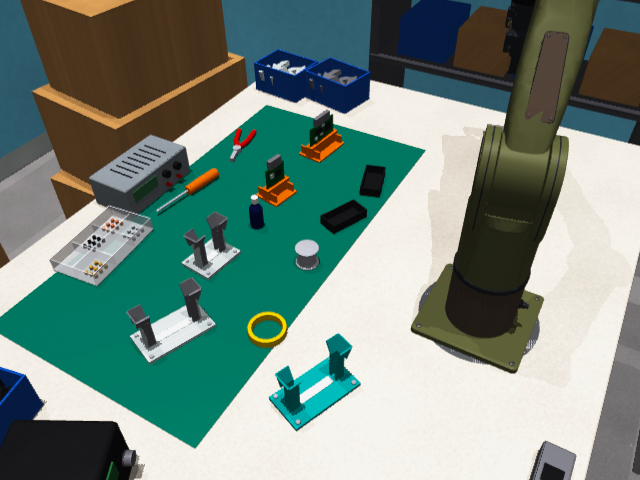

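View pics/top0.png

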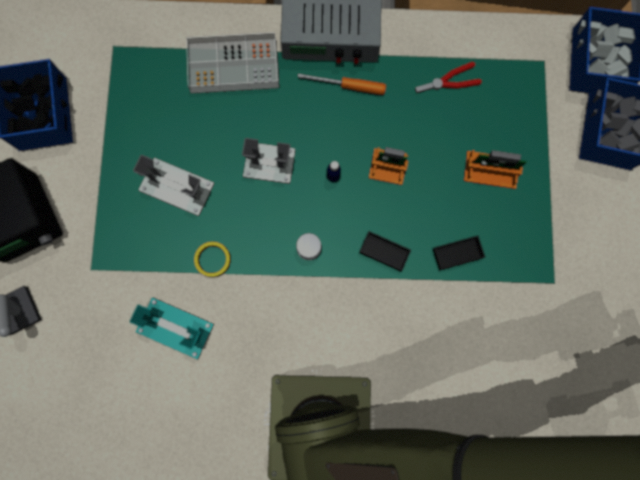

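Side view: the wide frame is at (173,325), the small frame at (210,250), and a turquoise look-alike at (315,390). The wide card is at (321,140) and the small card at (275,178). In the top view the wide card is at (494,168), the small card at (388,165), the wide frame at (174,185) and the small frame at (269,161). The grey, longer frame and the longer card fit the description. I'll enlarge both to confirm.

```bash
python3 - <<'E'
import cv2, numpy as np
s=cv2.imread("pics/side0.png");t=cv2.imread("pics/top0.png")
def crop(im,x,y,w=100,h=75):
    c=cv2.resize(im[y:y+h,x:x+w],(400,300),interpolation=cv2.INTER_CUBIC)
    c=cv2.convertScaleAbs(c,alpha=1.4,beta=20)
    for i in range(0,w,10):
        cv2.putText(c,str(x+i),(i*4,8),0,.28,(0,0,255)); cv2.line(c,(i*4,8),(i*4,14),(0,0,255))
    for i in range(0,h,10): cv2.putText(c,str(y+i)+"-",(0,i*4+3),0,.28,(0,0,255))
    return c
cv2.imwrite("pics/c1.png",np.vstack([np.hstack([crop(s,280,100),crop(t,445,130)]),np.hstack([crop(s,125,275),crop(t,125,145)])]))
E
```

```text
(no output)
```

View pics/c1.png

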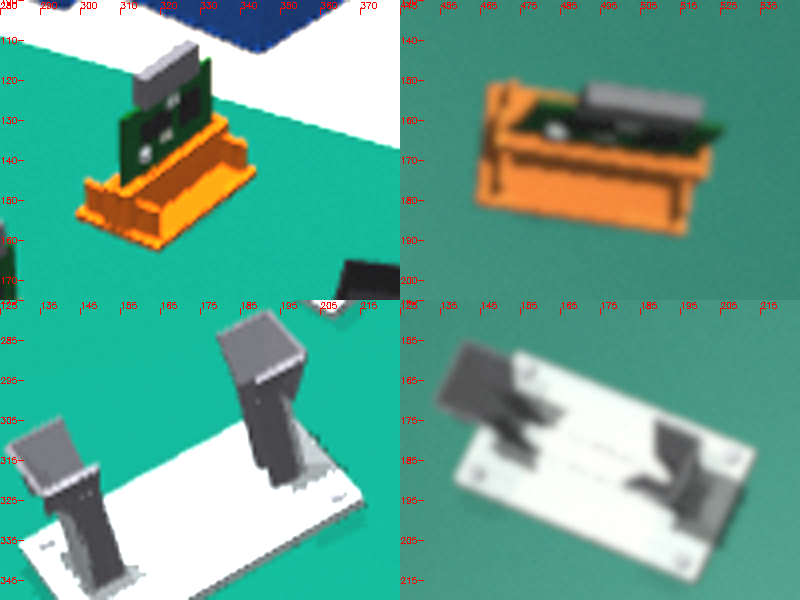

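```bash
cat > h.py <<'E'
import numpy as np, json
from scipy.optimize import least_squares
C={n:json.load(open(n+".json")) for n in("side","top")}
def proj(n,P):
    d=C[n];E=np.array(d["extrinsics"]);f=240/np.tan(np.radians(d["fov_y"]/2))
    p=np.atleast_2d(P)@E[:3,:3].T+E[:3,3]
    return np.c_[d["cx"]+f*p[:,0]/-p[:,2],d["cy"]+f*p[:,1]/p[:,2]]
def pose(p,L):
    c,s=np.cos(p[3]),np.sin(p[3]);L=np.atleast_2d(L)
    return np.c_[p[0]+c*L[:,0]-s*L[:,1],p[1]+s*L[:,0]+c*L[:,1],p[2]+L[:,2]]
def fit(obs,p0,fixz=None):
    def res(p):
        q=p if fixz is None else [p[0],p[1],fixz,p[3]]
        return np.concatenate([proj(n,pose(q,l))[0]-uv for n,l,uv in obs])
    s=least_squares(res,p0,loss="soft_l1");print(np.round(s.x,4),"yaw deg",np.degrees(s.x[3]).round(1));print(res(s.x).reshape(-1,2).round(1).tolist());return s.x
E
python3 - <<'E'
from h import *
for n in C:
    E=np.array(C[n]["extrinsics"]);print(n,"cam",(-E[:3,:3].T@E[:3,3]).round(3))
x,y=.04,.072
# frame: local +y toward world +y (left in top picture), +x ahead (up)
fr=[("top",(x,y,.008),(153.8,157.5)),("top",(x,-y,.008),(213.8,182.5)),("top",(-x,-y,.008),(199.3,215.5)),("top",(-x,y,.008),(139.3,190)),
("side",(x,y,.008),(130,335.8)),("side",(x,-y,.008),(186.3,305)),("side",(-x,-y,.008),(216.3,323.8))]
for o in([fr,fr[:4],fr[4:]]): fit(o,[.5,.25,0,-.3],0)
B=.03
ca=[("top",(.006,B,.102),(492,150.8)),("top",(.006,-B,.102),(521.3,154.3)),("top",(-.006,-B,.102),(520.5,160)),("top",(-.006,B,.102),(490.8,155.5)),
("side",(-.002,.05,.08),(310,128.8)),("side",(-.002,-.05,.08),(332.5,114.5)),("side",(-.0,B,.102),(313.3,119.5)),("side",(.0,-B,.102),(329,110.6))]
fit(ca,[.55,-.35,0.01,-.1]); fit(ca[4:],[.55,-.35,0.01,-.1],0.005);fit(ca[:4],[.55,-.35,0.01,-.1],.005)
E
```

```text
side cam [-0.101  0.802  0.881]
top cam [0.162 0.023 1.285]
[ 0.4987  0.3283  0.0024 -0.3635] yaw deg -20.8
[[0.3, 0.5], [-0.0, -0.2], [-0.8, -0.3], [-1.0, 0.4], [-0.4, 0.1], [8.5, -5.1], [-0.5, -0.4]]
[ 0.4989  0.3275  0.0582 -0.3652] yaw deg -20.9
[[0.7, 0.4], [0.3, -0.2], [-0.4, -0.4], [-0.6, 0.2]]
[ 0.4976  0.3299 -0.0024 -0.3551] yaw deg -20.3
[[-0.5, 1.1], [8.1, -4.5], [-0.5, 0.1]]
[ 0.5613 -0.3678  0.0044 -0.1361] yaw deg -7.8
[[0.0, -0.9], [-0.5, 0.3], [-0.3, 0.1], [0.6, -0.1], [0.2, 1.5], [0.5, -0.1], [0.9, -0.1], [-1.0, -0.7]]
[ 0.5614 -0.3671  0.01   -0.1658] yaw deg -9.5
[[-0.4, 1.3], [0.8, 0.0], [0.5, -0.3], [-0.9, -0.7]]
[ 0.5607 -0.3677  0.01   -0.113 ] yaw deg -6.5
[[-0.0, -0.4], [-0.5, 0.1], [-0.1, -0.1], [0.7, 0.4]]
```

```bash
cat > go.py <<'E'
import sys, numpy as np
from plant import r
from scipy.spatial.transform import Rotation as R
def plan(x,y,z,yaw):
    s=r.get_state();Rt=R.from_quat(s["eef_rot"]);p=np.array(s["tool_pos"])
    best=None
    for k in(0,180):
        a=np.radians(yaw+k);Y=np.array([np.cos(a),np.sin(a),0]);X=np.array([0,0,-1.])
        G=R.from_matrix(np.c_[X,Y,np.cross(X,Y)]);tv=(Rt.inv()*G).as_rotvec()
        if best is None or np.linalg.norm(tv)<np.linalg.norm(best[0]): best=(tv,G)
    d=np.array([x,y,z])-p
    print("t",round(s["clock"],2),"pos",p.round(4),"open",round(s["opening"],3),"F",np.round(s["contact_force"],1),"q",np.round(s["q"],2))
    print("turn deg (tool)",np.degrees(best[0]).round(2),"shift cm before turn",(Rt.inv().apply(d)*100).round(2),"shift cm after turn",(best[1].inv().apply(d)*100).round(2))
if __name__=="__main__": plan(*map(float,sys.argv[1:]))
E
python3 go.py 0.561 -0.368 0.2 -7.8
```

```text
t 0.1 pos [ 0.1543 -0.6051  0.249 ] open 0.999 F [0.  0.8 0.1] q [ 1.35  0.69 -0.19  1.57  0.16  0.9  -0.22]
turn deg (tool) [-6.788e+01 -5.000e-02  9.000e-02] shift cm before turn [  4.92 -12.91 -45.27] shift cm after turn [  4.9   37.07 -29.01]
```

Emit:
drive_tool(deltas=[[[-6.79,0,0],[0,0,0],8.8],[[-6.79,0,0],[0,0,0],8.8],[[-6.79,0,0],[0,0,0],8.8],[[-6.79,0,0],[0,0,0],8.8],[[-6.79,0,0],[0,0,0],8.8],[[-6.79,0,0],[0,0,0],8.8],[[-6.79,0,0],[0,0,0],8.8],[[-6.79,0,0],[0,0,0],8.8],[[-6.79,0,0],[0,0,0],8.8],[[-6.79,0,0],[0,0,0],8.8],[[0,0,0],[0,0,0],8.8]])

```text
clock: 1.02
tool_pos: [0.1541, -0.6054, 0.2491]
eef_rot: [0.532, 0.466, -0.532, 0.465]
contact_force: [-0.1, 0.3, 0.9]
opening: 0.998
```

Emit:
drive_tool(deltas=[[[0,0,0],[0.4,3.09,-2.42],8.8],[[0,0,0],[0.4,3.09,-2.42],8.8],[[0,0,0],[0.4,3.09,-2.42],8.8],[[0,0,0],[0.4,3.09,-2.42],8.8],[[0,0,0],[0.4,3.09,-2.42],8.8],[[0,0,0],[0.4,3.09,-2.42],8.8],[[0,0,0],[0.4,3.09,-2.42],8.8],[[0,0,0],[0.4,3.09,-2.42],8.8],[[0,0,0],[0.4,3.09,-2.42],8.8],[[0,0,0],[0.4,3.09,-2.42],8.8],[[0,0,0],[0.4,3.09,-2.42],8.8],[[0,0,0],[0.4,3.09,-2.42],8.8]])

```text
clock: 2.02
tool_pos: [0.5626, -0.3669, 0.2013]
eef_rot: [-0.533, -0.464, 0.534, -0.464]
contact_force: [0.9, -0.1, -0.8]
opening: 0.997
```

Emit:
drive_tool(deltas=[[[0,0,0],[0,0,0],8.8],[[0,0,0],[0,0,0],8.8]])

```text
clock: 2.18
tool_pos: [0.5637, -0.3647, 0.2011]
eef_rot: [0.533, 0.466, -0.532, 0.465]
contact_force: [-0.9, -0.3, -0.7]
opening: 0.996
```

```bash
python3 go.py 0.561 -0.368 0.086 -7.8; python3 - <<'E'
from plant import r
import cv2, numpy as np
o=[]
for n,x,y in(("side",270,70),("top",430,110)):
    im=r.snapshot(n)["color"][:,:,::-1];cv2.imwrite(f"pics/{n}1.png",im)
    o.append(cv2.resize(im[y:y+120,x:x+130],None,fx=3,fy=3,interpolation=cv2.INTER_CUBIC))
cv2.imwrite("pics/c2.png",np.hstack(o))
E
```

```text
t 2.18 pos [ 0.5637 -0.3647  0.2011] open 0.996 F [-0.9 -0.3 -0.7] q [ 0.73  0.83 -0.45  1.45  0.41  0.95  0.04]
turn deg (tool) [ 0.17 -0.12 -0.02] shift cm before turn [11.51 -0.22  0.39] shift cm after turn [11.51 -0.22  0.37]
```

View pics/c2.png

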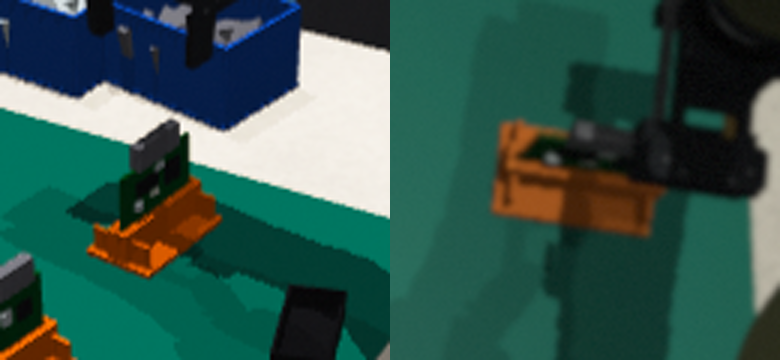

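Left: the card's bar is at side pixel (322,120) and the open fingertips are at about (303,82) and (338,82). Right: in the top view the gripper is over the right part of the card. I'll check the tips against the calibration and how the bar should project.

```bash
python3 - <<'E'
from h import *
p=[.5637,-.3647,.19,-.136]
print("tips side (inner/outer)",proj("side",pose(p,[[-.044,0,0],[-.0615,0,0],[.044,0,0],[.0615,0,0]])).round(0).tolist())
print("bar side",proj("side",pose([.561,-.368,.0044,-.136],[[-.006,.03,.102],[-.006,.03,.078],[-.006,-.03,.102],[-.006,-.03,.078]])).round(1).tolist())
E
```

```text
tips side (inner/outer) [[334.0, 90.0], [339.0, 92.0], [306.0, 81.0], [301.0, 79.0]]
bar side [[316.2, 120.1], [316.3, 128.2], [330.0, 110.6], [329.9, 118.6]]
```

```bash
python3 - <<'E'
from h import *
import cv2
im=cv2.imread("pics/side1.png")[40:140,270:370]
c=cv2.convertScaleAbs(cv2.resize(im,(600,600),interpolation=cv2.INTER_CUBIC),alpha=1.8,beta=30)
p=[.5637,-.3647,.19,-.136]
for u,v in proj("side",pose(p,[[-.044,0,0],[-.0615,0,0],[.044,0,0],[.0615,0,0]])): cv2.circle(c,(int((u-270)*6),int((v-40)*6)),3,(0,0,255),-1)
cv2.imwrite("pics/c3.png",c)
E
```

```text
(no output)
```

View pics/c3.png

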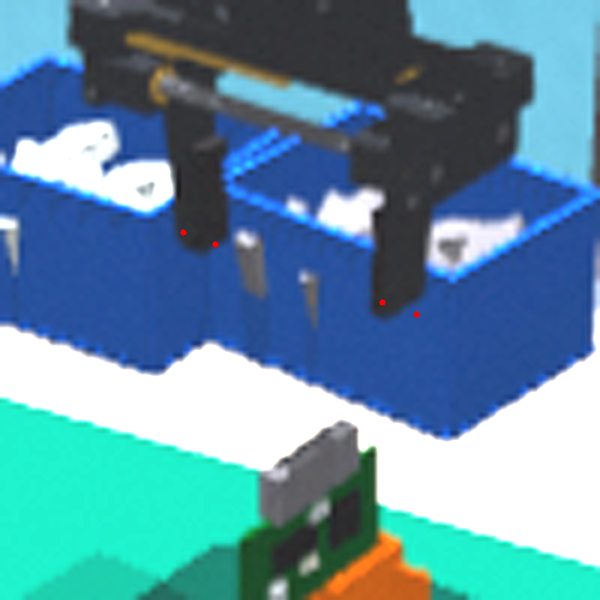

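The predicted tips (red dots) land on the seen fingertips at (304,80) and (336,91), and the card is confirmed as the longer one. Now I'll go down and grip.

Emit:
drive_tool(deltas=[[[0,0,0],[0,-0.22,0.38],8.8],[[0,0,0],[1.9,0,0],8.8],[[0,0,0],[1.9,0,0],8.8],[[0,0,0],[1.9,0,0],8.8],[[0,0,0],[1.9,0,0],8.8],[[0,0,0],[1.9,0,0],8.8],[[0,0,0],[1.9,0,0],8.8],[[0,0,0],[0,0,0],4],[[0,0,0],[0,0,0],3],[[0,0,0],[0,0,0],2.2]], force=25)

```text
clock: 3.12
tool_pos: [0.5584, -0.373, 0.089]
eef_rot: [0.533, 0.464, -0.533, 0.465]
contact_force: [-1.2, -0.8, 0.6]
opening: 0.795
```

Emit:
drive_tool(deltas=[[[0,0,0],[0,0,0],1.5],[[0,0,0],[0,0,0],0.5],[[0,0,0],[0,0,0],0.5],[[0,0,0],[0,0,0],0.5]])

```text
clock: 3.45
tool_pos: [0.5589, -0.3718, 0.0885]
eef_rot: [0.533, 0.464, -0.533, 0.465]
contact_force: [-0.2, -0.3, 0.3]
opening: 0.495
```

```bash
python3 go.py 0.561 -0.368 0.086 -7.8
```

```text
t 3.45 pos [ 0.5589 -0.3718  0.0885] open 0.495 F [-0.2 -0.3  0.3] q [ 0.72  0.97 -0.39  1.52  0.49  0.75 -0.02]
turn deg (tool) [ 0.01  0.03 -0.06] shift cm before turn [ 0.25  0.16 -0.41] shift cm after turn [ 0.25  0.16 -0.41]
```

Emit:
drive_tool(deltas=[[[0,0,0],[0.2,0.15,-0.35],1.5],[[0,0,0],[0,0,0],0.5],[[0,0,0],[0,0,0],0.5],[[0,0,0],[0,0,0],0.5],[[0,0,0],[0,0,0],0.5],[[0,0,0],[0,0,0],0.5],[[0,0,0],[0,0,0],0.5]])

```text
clock: 4.03
tool_pos: [0.5605, -0.3683, 0.0857]
eef_rot: [-0.533, -0.465, 0.533, -0.465]
contact_force: [0.2, -0.2, -0.1]
opening: 0.134
```

```bash
python3 go.py 0.561 -0.368 0.086 -7.8
```

```text
t 4.03 pos [ 0.5605 -0.3683  0.0857] open 0.134 F [ 0.2 -0.2 -0.1] q [ 0.71  0.97 -0.39  1.52  0.49  0.74 -0.02]
turn deg (tool) [0.01 0.   0.  ] shift cm before turn [-0.03  0.04 -0.04] shift cm after turn [-0.03  0.04 -0.04]
```

Emit:
drive_tool(deltas=[[[0,0,0],[0,0,0],0.5],[[0,0,0],[-0.5,0,0],0.5],[[0,0,0],[-1,0,0],0.5],[[0,0,0],[-1.5,0,0],0.5],[[0,0,0],[-2,0,0],0.5],[[0,0,0],[-2,0,0],0.5],[[0,0,0],[-2,0,0],0.5],[[0,0,0],[-2,0,0],0.5],[[0,0,0],[-2,0,0],0.5],[[0,0,0],[-2,0,0],0.5],[[0,0,0],[0,0,0],0.5]])

```text
clock: 4.95
tool_pos: [0.5628, -0.3692, 0.2412]
eef_rot: [0.534, 0.462, -0.532, 0.468]
contact_force: [1.1, 0.6, -1.5]
opening: 0.132
```

```bash
python3 go.py 0.499 0.328 0.24 -20.8
```

```text
t 4.95 pos [ 0.5628 -0.3692  0.2412] open 0.132 F [ 1.1  0.6 -1.5] q [ 0.75  0.79 -0.47  1.41  0.39  1.02  0.06]
turn deg (tool) [12.98  0.1  -0.48] shift cm before turn [ -0.2 -15.8 -68.2] shift cm after turn [  0.12 -30.72 -62.91]
```

Emit:
drive_tool(deltas=[[[3.25,0,0],[0,0,0],0.5],[[3.25,0,0],[0,0,0],0.5],[[3.25,0,0],[0,0,0],0.5],[[3.25,0,0],[0,0,0],0.5],[[0,0,0],[0,-0.4,-0.8],0.5],[[0,0,0],[0,-0.8,-1.6],0.5],[[0,0,0],[0,-1.3,-2.66],0.5],[[0,0,0],[0,-1.3,-2.66],0.5],[[0,0,0],[0,-1.3,-2.66],0.5],[[0,0,0],[0,-1.3,-2.66],0.5],[[0,0,0],[0,-1.3,-2.66],0.5],[[0,0,0],[0,-1.3,-2.66],0.5]])

```text
clock: 5.95
tool_pos: [0.5406, -0.1626, 0.2357]
eef_rot: [-0.581, -0.402, 0.582, -0.402]
contact_force: [1.3, 0.2, -1.4]
opening: 0.131
```

Emit:
drive_tool(deltas=[[[0,0,0],[0,-1.3,-2.66],0.5],[[0,0,0],[0,-1.3,-2.66],0.5],[[0,0,0],[0,-1.3,-2.66],0.5],[[0,0,0],[0,-1.3,-2.66],0.5],[[0,0,0],[0,-1.3,-2.66],0.5],[[0,0,0],[0,-1.3,-2.66],0.5],[[0,0,0],[0,-1.3,-2.66],0.5],[[0,0,0],[0,-1.3,-2.66],0.5],[[0,0,0],[0,-1.3,-2.66],0.5],[[0,0,0],[0,-1.3,-2.66],0.5],[[0,0,0],[0,-1.3,-2.66],0.5],[[0,0,0],[0,-1.3,-2.66],0.5]])

```text
clock: 6.95
tool_pos: [0.5077, 0.1907, 0.2357]
eef_rot: [-0.581, -0.402, 0.582, -0.402]
contact_force: [0.3, -0.6, -0.2]
opening: 0.132
```

```bash
python3 go.py 0.499 0.328 0.22 -20.8
```

```text
t 6.95 pos [0.5077 0.1907 0.2357] open 0.132 F [ 0.3 -0.6 -0.2] q [-0.23  0.61 -0.35  1.83  0.29  0.75 -1.1 ]
turn deg (tool) [0.16 0.02 0.03] shift cm before turn [  1.57  -5.65 -12.54] shift cm after turn [  1.57  -5.69 -12.52]
```

Emit:
drive_tool(deltas=[[[0,0,0],[0,-1.3,-2.6],0.5],[[0,0,0],[0,-1.2,-2.5],0.5],[[0,0,0],[0,-1.0,-2.2],0.5],[[0,0,0],[0,-0.8,-1.8],0.5],[[0,0,0],[0,-0.6,-1.2],0.5],[[0,0,0],[0,-0.3,-0.6],0.5],[[0,0,0],[0,0,0],0.5],[[0,0,0],[0,0,0],0.5],[[0,0,0],[0,0,0],0.5]])

```text
clock: 7.7
tool_pos: [0.4995, 0.3074, 0.2355]
eef_rot: [-0.582, -0.4, 0.583, -0.402]
contact_force: [-0.4, -1.1, -0.1]
opening: 0.134
```

```bash
python3 go.py 0.499 0.328 0.22 -20.8;  python3 - <<'E'
from plant import r
import cv2, numpy as np
o=[]
for n,x,y in(("side",90,210),("top",100,110)):
    im=r.snapshot(n)["color"][:,:,::-1];cv2.imwrite(f"pics/{n}2.png",im)
    c=cv2.resize(im[y:y+150,x:x+130],(390,450),interpolation=cv2.INTER_CUBIC);o.append(cv2.convertScaleAbs(c,alpha=1.7,beta=25))
cv2.imwrite("pics/c4.png",np.hstack(o))
E
```

```text
t 7.7 pos [0.4995 0.3074 0.2355] open 0.134 F [-0.4 -1.1 -0.1] q [-0.44  0.67 -0.33  1.7   0.28  0.83 -1.26]
turn deg (tool) [-0.1   0.1  -0.04] shift cm before turn [ 1.55 -0.78 -1.91] shift cm after turn [ 1.55 -0.77 -1.91]
```

View pics/c4.png

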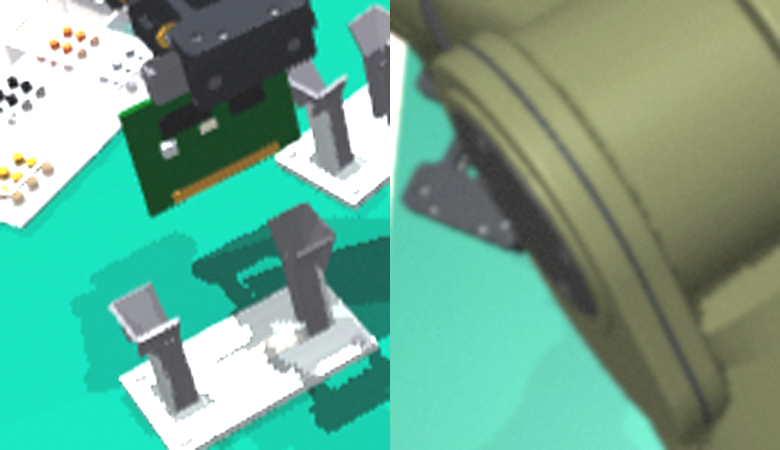

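The card hangs in the gripper above the wide frame. Its corners in the side view are bottom left (140.7,281.7), bottom right (190,257.7) and top left (130.7,248.3). The arm hides the top view. I'll compare these with the predicted corners.

```bash
python3 - <<'E'
from h import *
from scipy.spatial.transform import Rotation as R
L=np.array([[-.002,.05,0],[-.002,-.05,0],[-.002,.05,.08]])
obs=np.array([[140.7,281.7],[190,257.7],[130.7,248.3]])
print(proj("side",pose([.4995,.3074,.154,-np.radians(20.8)],L)).round(1).tolist())
# fit x-along-slot offset, pitch about card x, with grasp point pivot at z .0895 ; z fixed
def P(p):
    dy,roll,dz,yaw=p
    Q=R.from_euler("ZX",[yaw,roll]).apply(L-[0,0,.09])
    c,s=np.cos(yaw),np.sin(yaw)
    return Q+[.4995-s*dy,.3074+c*dy,.154+.09+dz]
s=least_squares(lambda p:(proj("side",P(p))-obs).ravel(),[0,0,0,-.363]);print(s.x.round(4),np.degrees(s.x[[1,3]]).round(1),s.fun.round(1))
E
```

```text
[[140.9, 283.1], [190.8, 257.5], [130.4, 249.6]]
[-0.0015  0.0235  0.0016 -0.3587] [  1.3 -20.6] [-0.4  0.5  0.4 -0.3  0.1 -0.2]
```

Emit:
drive_tool(deltas=[[[0,0,0],[0,-0.4,-1.0],0.5],[[0,0,0],[0,-0.4,-0.9],0.5],[[0,0,0],[1.2,0,0],0.5],[[0,0,0],[1.2,0,0],0.5],[[0,0,0],[1.2,0,0],0.5],[[0,0,0],[1.0,0,0],0.5],[[0,0,0],[0,0,0],0.5],[[0,0,0],[0,0,0],0.5],[[0,0,0],[0,0,0],0.5]])

```text
clock: 8.55
tool_pos: [0.4986, 0.3307, 0.1902]
eef_rot: [0.582, 0.402, -0.582, 0.402]
contact_force: [1.2, -0.9, -1.6]
opening: 0.132
```

```bash
python3 go.py 0.499 0.328 0.15 -20.8;  python3 - <<'E'
from plant import r
import cv2, numpy as np
x,y=110,210
im=r.snapshot("side")["color"][:,:,::-1];cv2.imwrite("pics/side3.png",im)
c=cv2.resize(im[y:y+150,x:x+130],(520,600),interpolation=cv2.INTER_CUBIC);cv2.imwrite("pics/c5.png",cv2.convertScaleAbs(c,alpha=1.7,beta=25))
E
```

```text
t 8.55 pos [0.4986 0.3307 0.1902] open 0.132 F [ 1.2 -0.9 -1.6] q [-0.49  0.74 -0.31  1.71  0.31  0.75 -1.31]
turn deg (tool) [ 0.03 -0.06 -0.02] shift cm before turn [4.02 0.13 0.24] shift cm after turn [4.02 0.14 0.23]
```

View pics/c5.png

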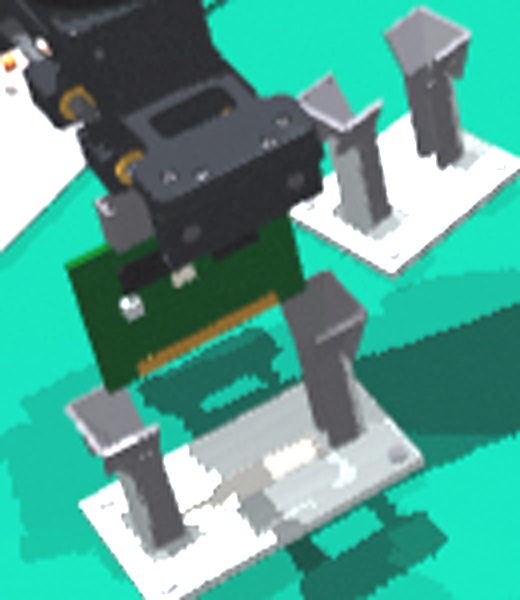

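The card's lower left corner is at (136.8,307.5), just above the left guide's mouth, whose centre is about (138,315). I'll refit the frame from the mouth rims.

```bash
python3 - <<'E'
from h import *
obs=np.array([[127,312],[140,307],[149.5,316.2],[136.2,323.7],[181.2,283.2],[193.8,278.2],[201.8,289.5],[189.5,297]])
def L(i): 
    o=.0655;x=.017;z=.095
    # image left = +x..., determine by matching nearest
    return np.array([[sx*x,sy*yy,z] for sy in(1,-1) for sx in(1,-1) for yy in(o,i)])
for i in(.04,.045):
    P=proj("side",pose([.4987,.3283,0,-.3635],L(i)));print(P.round(1).tolist())
pr=proj("side",pose([.4987,.3283,0,-.3635],L(.04)))
from scipy.optimize import linear_sum_assignment as lsa
D=np.linalg.norm(pr[:,None]-obs[None],axis=2);a,b=lsa(D);print(D[a,b].round(1))
s=least_squares(lambda p:(proj("side",pose([p[0],p[1],0,p[2]],L(p[3])))[a]-obs[b]).ravel(),[.4987,.3283,-.3635,.04]);print(s.x.round(4),s.fun.reshape(-1,2).round(1).tolist())
print("card bottom corner pred",proj("side",pose([.4986,.3307,.1902-.0813,-.3635],[[-.002,.05,0],[-.002,-.05,0]])).round(1).tolist())
E
```

```text
[[127.6, 311.4], [140.5, 304.5], [136.2, 322.7], [149.3, 315.6], [191.0, 277.7], [179.2, 284.0], [200.3, 287.8], [188.4, 294.2]]
[[127.6, 311.4], [138.0, 305.9], [136.2, 322.7], [146.7, 316.9], [191.0, 277.7], [181.6, 282.7], [200.3, 287.8], [190.8, 293.0]]
[0.9 2.5 1.  0.7 2.8 2.1 2.3 3. ]
[ 0.4955  0.3298 -0.3905  0.0413] [[1.1, -0.1], [0.6, -1.4], [0.1, -0.2], [-0.6, 0.7], [-1.3, 1.0], [-0.0, 1.8], [-0.4, 0.0], [0.4, -1.5]]
card bottom corner pred [[137.7, 309.2], [187.0, 282.8]]
```

Emit:
drive_tool(deltas=[[[0,0,0],[0.3,0,0.15],0.5],[[0,0,0],[0.5,0,0],0.5],[[0,0,0],[0.5,0,0],0.5],[[0,0,0],[0.5,0,0],0.5],[[0,0,0],[0.5,0,0],0.5],[[0,0,0],[0.5,0,0],0.5],[[0,0,0],[0.5,0,0],0.5],[[0,0,0],[0.4,0,0],0.5],[[0,0,0],[0.4,0,0],0.5],[[0,0,0],[0,0,0],0.5]])

```text
clock: 9.43
tool_pos: [0.4974, 0.3283, 0.1478]
eef_rot: [-0.581, -0.402, 0.583, -0.402]
contact_force: [-0.1, 0.2, -1.7]
opening: 0.13
```

```bash
python3 go.py 0.4978 0.329 0.0893 -20.8
```

```text
t 9.43 pos [0.4974 0.3283 0.1478] open 0.13 F [-0.1  0.2 -1.7] q [-0.5   0.79 -0.28  1.74  0.33  0.66 -1.33]
turn deg (tool) [0.02 0.08 0.04] shift cm before turn [ 5.85  0.02 -0.09] shift cm after turn [ 5.85  0.01 -0.08]
```

Emit:
drive_tool(deltas=[[[0,0,0],[0.5,0,0],0.5],[[0,0,0],[0.5,0,0],0.5],[[0,0,0],[0.5,0,0],0.5],[[0,0,0],[0.5,0,0],0.5],[[0,0,0],[0.5,0,0],0.5],[[0,0,0],[0,0,0],0.5]])

```text
clock: 9.93
tool_pos: [0.4972, 0.3281, 0.1225]
eef_rot: [-0.581, -0.402, 0.583, -0.402]
contact_force: [-0.3, -0.5, -0.3]
opening: 0.132
```

Emit:
drive_tool(deltas=[[[0,0,0],[0.5,0,0],0.5],[[0,0,0],[0.5,0,0],0.5],[[0,0,0],[0.5,0,0],0.5],[[0,0,0],[0.5,0,0],0.5],[[0,0,0],[0.4,0,0],0.5],[[0,0,0],[0.3,0,0],0.5],[[0,0,0],[0,0,0],0.5],[[0,0,0],[0,0,0],0.5]])

```text
clock: 10.6
tool_pos: [0.4977, 0.3286, 0.0965]
eef_rot: [-0.582, -0.402, 0.582, -0.402]
contact_force: [0.7, -0.3, -0.6]
opening: 0.128
```

```bash
python3 go.py 0.4978 0.329 0.0893 -20.8
```

```text
t 10.6 pos [0.4977 0.3286 0.0965] open 0.128 F [ 0.7 -0.3 -0.6] q [-0.52  0.87 -0.25  1.77  0.37  0.55 -1.36]
turn deg (tool) [0.02 0.02 0.01] shift cm before turn [ 0.72 -0.01 -0.05] shift cm after turn [ 0.72 -0.01 -0.05]
```

Sliding freely, with about 7 mm to go. I'll ease it down until there is contact.

Emit:
drive_tool(deltas=[[[0,0,0],[0.2,0,0],0.5],[[0,0,0],[0.2,0,0],0.5],[[0,0,0],[0.2,0,0],0.5],[[0,0,0],[0,0,0],0.5],[[0,0,0],[0,0,0],0.5]])

```text
clock: 11.02
tool_pos: [0.4977, 0.3285, 0.0906]
eef_rot: [-0.582, -0.402, 0.582, -0.402]
contact_force: [0.3, 0.7, -1.1]
opening: 0.133
```

Emit:
drive_tool(deltas=[[[0,0,0],[0.15,0,0],0.5],[[0,0,0],[0.15,0,0],0.5],[[0,0,0],[0,0,0],0.5],[[0,0,0],[0,0,0],0.5]])

```text
clock: 11.35
tool_pos: [0.4978, 0.3286, 0.0876]
eef_rot: [-0.582, -0.402, 0.582, -0.402]
contact_force: [0.6, 0.5, -0.7]
opening: 0.131
```

Emit:
drive_tool(deltas=[[[0,0,0],[0.15,0,0],0.5],[[0,0,0],[0.1,0,0],0.5],[[0,0,0],[0,0,0],0.5],[[0,0,0],[0,0,0],0.5]])

```text
clock: 11.68
tool_pos: [0.4986, 0.3283, 0.0875]
eef_rot: [0.583, 0.401, -0.582, 0.402]
contact_force: [-3.2, -3.2, 16.6]
opening: 0.133
```

Contact at TCP z 0.0875 with 17 N matches the seated height. I'll relax the push and release.

Emit:
drive_tool(deltas=[[[0,0,0],[-0.2,0,0],0.5],[[0,0,0],[0,0,0],0.5],[[0,0,0],[0,0,0],1.6],[[0,0,0],[0,0,0],2.4],[[0,0,0],[0,0,0],3.5],[[0,0,0],[0,0,0],5],[[0,0,0],[0,0,0],5],[[0,0,0],[0,0,0],5],[[0,0,0],[0,0,0],5],[[0,0,0],[0,0,0],5]])

```text
clock: 12.52
tool_pos: [0.4978, 0.3286, 0.0871]
eef_rot: [-0.582, -0.402, 0.582, -0.402]
contact_force: [-0.1, -0.3, 0.4]
opening: 0.569
```

Emit:
drive_tool(deltas=[[[0,0,0],[-0.5,0,0],5],[[0,0,0],[-1.5,0,0],5],[[0,0,0],[-2.5,0,0],5],[[0,0,0],[-2.5,0,0],5],[[0,0,0],[-2.5,0,0],5],[[0,0,0],[-2.5,0,0],5],[[0,0,0],[-2.5,0,0],5],[[0,0,0],[-2.5,0,0],5],[[0,0,0],[-2.5,0,0],5],[[0,0,0],[0,0,0],5]])

```text
clock: 13.35
tool_pos: [0.4997, 0.3305, 0.2877]
eef_rot: [0.586, 0.402, -0.579, 0.401]
contact_force: [0.9, -0.3, 1.1]
opening: 0.567
```

```bash
python3 - <<'E'
from plant import r
import cv2, numpy as np
from h import *
im=r.snapshot("side")["color"][:,:,::-1];cv2.imwrite("pics/side4.png",im)
o=[]
for x,y in((110,235),(240,120)):
    o.append(cv2.convertScaleAbs(cv2.resize(im[y:y+130,x:x+100],(400,520),interpolation=cv2.INTER_CUBIC),alpha=1.6,beta=25))
for q in pose([.4978,.3285,.008,-.3635],[[-.002,.05,.08],[-.002,-.05,.08],[-.006,.03,.102],[-.006,-.03,.102]]):
    u,v=proj("side",q)[0];cv2.circle(o[0],(int((u-110)*4),int((v-235)*4)),3,(0,0,255),-1)
cv2.imwrite("pics/c6.png",np.hstack(o))
E
```

```text
(no output)
```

View pics/c6.png

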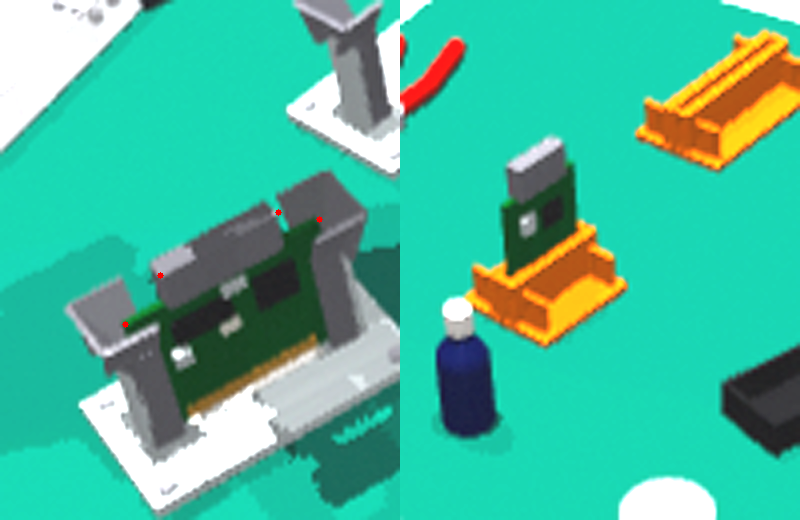

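The wide card is seated between the guides. Its bar ends at side pixels (150,303) and (179,288) and its board corners fall on the predicted seated positions (red dots). The small card is untouched in its stand, and the gripper is clear. Handing in.

```bash
python3 -c "
from plant import r
print(r.finish_job())"
```

```text
the job is handed in; nothing more can be done
None
```

The wide card is in the grey wide frame, released and seated on its base. The job was handed in at about 13.4 s of the 38 s allowed.

- **Insertion:** I gripped the card by its bar, lifted it out of the stand, and lowered it at about 6 cm/s, slower near the bottom. No contact force showed until the base, where it reached about 17 N at the expected height. I then eased off, opened the fingers and raised the gripper 20 cm clear.
- **Last checks:** In the final side picture, the card's board corners and bar ends fall within about 1–2 pixels of where a fully seated card should appear. The small card stands in its stand as before, and the small frame near it looks empty, though only part of it was in that crop.
- **Disagreements:** Contact came about 2 mm lower than my estimate, which is within calibration error. My frame position estimates from the two cameras differed by up to about 4 mm, so I used a value in between. The arm blocked the top view, so the insertion and final checks used only the side camera.

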